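# Feed the die tray home and jog the press

### The job

Push the steel die tray along its guide rails into the die-cutting press until its end bar is square and flush against both stop posts; it jams if pushed off-centre, so push on the middle of the end bar, along the track. Only when it is home, press the jog button fully down and keep it down for at least two seconds without a break, then let it come up again. Leave the dial box, glue bottle and cup as they are.

Things in the scene. Friction and masses are not known exactly. Their poses are not given: they have to be found in the camera images.
- press: Fixed tabletop die-cutting press, 420 mm long, 208 mm wide. +x is the feed direction (roughly world +y, yaw varies). Origin on the table under the middle of the mouth of the white head, which spans x = 0 to 130 mm, 110 mm high, mouth 160 mm wide. Two straight guide rails 20 mm wide, tops 30 mm above the table, run from x = -280 to 0, inner faces at y = -76 and +76 mm.
- bed_end (a point): Middle of the open end of the press's aluminium bed, on its top, 12 mm above the table, 290 mm before the head's mouth. The bed is 200 mm wide. Along the inner foot of both rails, from 90 mm before the mouth inwards, runs a dark strip of square teeth (inner edges 65 mm from the centre line, 10 mm high) on which the tray catches if it is cocked.
- post_left (a point): Top of one of the two dark steel stop posts (20 x 20 mm, top 60 mm above the table) standing on the rails; the other is 172 mm to its right, mirrored about the track's centre line. Their faces towards the tray lie 10 mm before this point.
- home (a point): Point fixed to the press on the track's centre line, 70 mm before the head's mouth, 44 mm above the table, axes as the press (+x the feed direction): where 'push' lies when the tray is fully home.
- push (a point): Middle of the flat rear (push) face of the steel die tray's end bar, 44 mm above the table; +x is the tray's forward (feed) direction. The bar is 190 mm wide, 14 mm thick, from 12 mm below to 12 mm above this point (below it a 120 mm wide plate reaches the bed); its ends overhang the rails and meet the stop posts when home. It starts 130 to 180 mm short of home.
- jog_top (a point): Middle of the top of the jog button: a black round flat cap of 44 mm diameter, 62 mm above the table when up, on a fixed grey box 85 x 85 x 40 mm. The box stands beyond the head, to the robot's left, beside a like box with a bar knob (the dial); which is nearer the robot varies.
- jog (a joint): Travel of the jog button in m: 0 up, 0.007 fully down; it springs back. Needs about 2 N to start and 6 N at the bottom. It counts as down beyond 0.0045.
- dial_end (a point): One end of the bar knob (42 x 14 mm, top 84 mm above the table, turning about a vertical axis 20 mm from this point) on the other grey box of 85 x 85 x 40 mm. Leave it alone.
- glue: Upright white glue bottle, 52 mm diameter, 150 mm high, loose, beyond the press. Origin under its centre. Leave it alone.
- mug: Blue cup without a handle, 76 mm diameter, 100 mm high, loose, beyond the press. Origin under its centre. Leave it alone.
- tray: The die tray as a whole: origin at its underside at the pivot, 30 mm ahead of 'push' and 32 mm lower, same axes. The plate is 120 mm wide and ends 170 mm ahead of the push face.
- pivot (a point): Point on the tray's centre line, 30 mm ahead of the push face. The tray cannot be lifted off its track, drags with 6 to 7 N and floats here on a light spring-centred upright pivot, so an off-centre push cocks it: up to 8 mm off is harmless; from 10 to 25 mm on, as the finger is narrow or broad, a front corner catches in the teeth and stops it dead. Drawn back 10 mm by its bar, it straightens.
Mind the look-alikes: they are no part of the job. What is shaped like the part that bears jog_top but pink or yellow is not meant.

How it is judged:
On the way, in this order (a step that is already met when the one before it is completed fails the run):
1. the tray is fully home and square, its end bar against both stop posts (x of push in the frame of home above -0.003 m and angle between the x axis of push and the x axis of home, either way round below 0.03 rad), for 0.2 s.
2. the jog button is kept down for two seconds without a break (value of joint jog above 0.0045 m), for 2 s.
At the end, for the whole second after the job is handed in: The tray is at rest, within 3 mm of fully home and within 0.03 rad of square, and the jog button is up again (all of step 1 and x of push in the frame of home below 0.003 m and value of joint jog below 0.0015 m and linear speed of tray below 0.01 m/s); the robot touches nothing.
It fails at once if the jog button is pressed while the tray is not home (value of joint jog above 0.003 m and x of push in the frame of home below -0.004 m).
It fails at once if the dial is turned (distance of dial_end from where it was at the start of the episode above 0.006 m).
It fails at once if the glue bottle is shifted or tipped (distance of glue from where it was at the start of the episode above 0.03 m or angle between glue's own z axis and vertical above 0.4 rad).
It fails at once if the cup is shifted or tipped (distance of mug from where it was at the start of the episode above 0.03 m or angle between mug's own z axis and vertical above 0.4 rad).
It also fails if it takes over 51 s, if anything falls off the work surface, if the arm or the gripper's body presses on something with over 40 N, if the wrist force passes 120 N, or if a joint passes its speed limit or range.

### The arm

A 6-joint arm with a two-finger parallel gripper is mounted at the origin on the work surface. World frame = base frame: x ahead of the robot, y to its left, z up, the work surface at z = 0. Lengths are in m, angles in rad, forces in N, time in s.
With the tool pointing down it reaches from about 0.375 to 0.975 m from the base axis. Payload 3.8 kg.
Tool frame: the origin (TCP) lies midway between the tips of the shut fingers; the grasp point (between the pads) lies 19 mm behind it; z points along the fingers, y is the direction in which the jaws open and shut (so a half turn about z gives the same grasp; the last joint's range is limited). The gripper opens to 85 mm and grips with 20 to 120 N. Pads are 22 mm wide; open, the fingers measure 114 mm over their backs; the gripper's body (76 mm by 85 mm) begins 54 mm behind the grasp point. The pads swing forward as they close: fully open they stand 13 mm farther back than shut.
Start: joints at [1.25, 0.264, 1.604, -0, 1.274, -0.037], TCP at [0.189, 0.648, 0.231] pointing down, gripper open.
Joint ranges: [-2.63, 2.63], [-0.94, 2.18], [0.31, 2.57], [-1.31, 4.45], [0, 2.66], [-2.55, 2.55]. Speed limits (rad/s): [2.57, 2.57, 3.14, 3.14, 3.14, 3.14].

### API

Orientations are given as a rotation vector (axis times angle).
In Python, from workcell import readout, read_camera, camera_params, bot gives the robot as it stands.
- The arm moves only by the tool apply_moves, never from a script. Its argument "plan" is a list that holds one entry, the list of rows, each a list of 7 numbers: the shift along the tool's x, y, z each as a share of 1000 mm, from -1 to 1, then the turn, a rotation vector about the tool's x, y, z each as a share of pi rad, from -1 to 1, then the gripper command: -1 is fully open, 1 is shut, values between are in proportion. A call has exactly 8 rows; each row is the pose to reach, as a shift and turn from the pose commanded when the call began, along the tool's axes at that moment, turning the shorter way round; what a row does not reach only later rows make up. A row lasts 1/12 s, in which the tool goes at most 41.7 mm and 7.16 degrees, less where a joint would pass 70% of its speed; a pose out of reach is approached as far as the arm can. A call with a number of a shift or a turn outside -1 to 1 is refused whole. A call with a gripper value outside its range is refused whole. The fingers move at their own pace and stop on an object; "force" is the grip in N (left out, the last holds). Time passes only in rows, so rows that repeat a pose let the fingers close, or fill a call up. It gives the time, the measured TCP pose, the force and the opening at its end, in the units of the state.
- readout.read_state(): the state, without advancing time (a new reading comes with each control period).
- read_camera(name): name is "scene" or "top" or "wrist"; returns the picture (400x640x3 uint8, red, green, blue); there is no depth.
- camera_params(name): a dict with "fovy" (degrees; the focal length in pixels is half the picture's height over the tangent of half this angle, whatever the lens; pixels are square), "cx", "cy" (the principal point, pixels), "rvec" (rotation vector, rad) and "tvec" (3), from world to camera coordinates, as OpenCV has them; the wrist camera has in their place "hand_eye" (4x4, takes a point from camera to tool coordinates, whose origin is the TCP and whose axes are the flange's). Camera axes: x right, y down, z forward; pixel columns grow to the right and rows downward; lengths in m; the calibration is good to about 2 mm. The wrist camera is an equidistant fisheye: a pixel r from the principal point sees the ray r / f radians off the axis. A picture is of the moment at which its call begins: read the wrist's pose just before it. camera_params takes no time and is no camera call.
- bot.finish_job(): hands the job in, once; it reports no verdict.
The state is a dict: "time": time; "q": joint angles; "joint_vel": joint speeds; "joint_torque": joint torques, N m; "tool_pos": TCP position; "tcp_rot": TCP orientation; "wrist_force": force on the tool from outside, world axes, zero at the start; "torque": the same for the moment, N m; "width": opening from 0.0 (shut) to 1.0 (fully open).
Only numpy, scipy, OpenCV 4.12 (cv2) and the standard library are available. Lean on these libraries where they do the work, as an engineer would, in place of code of your own. Each camera call takes 0.05 s, during which the arm holds its last target.

## Working session

There is one attempt and no reset: what is moved stays moved. The work goes in short steps, Python scripts to look and compute and a tool call to move; the robot and the scene stay as the last step left them, time stands still between calls to the robot, and variables do not carry over. Pictures are saved under pics/ and viewed, and the job is handed in when it is done.

Besides the shell and the picture viewer there is one more tool, called after "Request:" in YAML: its name, and indented under it one key for each argument. apply_moves: Moves the arm, as the interface text tells. Shift numbers are shares of 1000 mm and turn numbers shares of pi rad, none past 1 either way. Its arguments: {"type":"object","properties":{"plan":{"type":"array","items":{"type":"array","items":{"type":"array","items":{"type":"number","minimum":-1,"maximum":1}}}},"force":{"type":"number"}},"required":["plan"]}

```bash
ls; mkdir -p pics; python3 - <<'E'
from workcell import readout, read_camera, camera_params, bot
import cv2
s=readout.read_state();print(s)
for n in ("scene","top","wrist"):
    im=read_camera(n);cv2.imwrite(f"pics/{n}0.png",im[:,:,::-1]);print(n,camera_params(n))
E
```

```text
pics
{'time': 0.0, 'q': array([ 1.25011417e+00,  2.64766851e-01,  1.60538380e+00,  1.28162806e-05,
        1.27368033e+00, -3.69562847e-02]), 'joint_vel': array([-2.97897482e-05, -9.36225461e-04, -8.53821563e-04,  5.19960681e-04,
        1.07754404e-03, -1.00265744e-03]), 'joint_torque': array([-2.61681871e-04, -5.15122783e+01, -3.67304707e+01, -1.39619929e-04,
        1.33323896e-02, -2.52726215e-05]), 'tool_pos': array([0.18875991, 0.64731037, 0.22994749]), 'tcp_rot': array([-0.44412978, -3.10962443,  0.00345602]), 'wrist_force': array([ 0.55488975,  0.36911343, -1.02085176]), 'torque': array([0.02574591, 0.00493339, 0.03071847]), 'width': 0.9997737005598956}
scene {'fovy': 43.100521229771495, 'cx': 323.56164545217797, 'cy': 187.53924698337, 'rvec': array([ 2.23318764,  1.16789714, -0.41519438]), 'tvec': array([-0.29815481, -0.22357474,  1.48240164])}
top {'fovy': 47.311438828938236, 'cx': 313.64623029697043, 'cy': 191.83228513811684, 'rvec': array([ 2.10736654, -2.16622779,  0.19803974]), 'tvec': array([0.06395991, 0.49037195, 1.26149514])}
wrist {'fovy': 65.70646984690485, 'cx': 321.28419564481754, 'cy': 201.27753258633584, 'hand_eye': array([[-2.86217900e-04, -9.62924380e-01, -2.69771304e-01,
         6.75174557e-02],
       [ 9.99999728e-01, -9.21137099e-05, -7.32173072e-04,
        -3.92392811e-04],
       [ 6.80177665e-04, -2.69771441e-01,  9.62924144e-01,
        -1.42580884e-01],
       [ 0.00000000e+00,  0.00000000e+00,  0.00000000e+00,
         1.00000000e+00]])}
```

View pics/scene0.png

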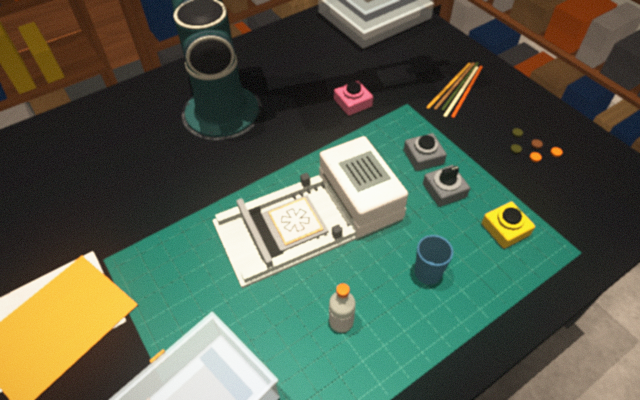

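View pics/top0.png

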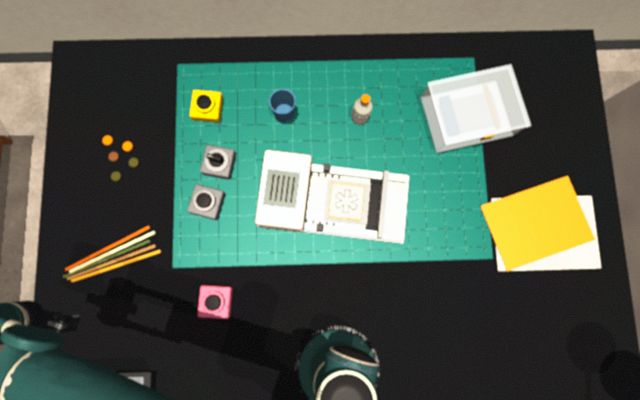

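View pics/wrist0.png

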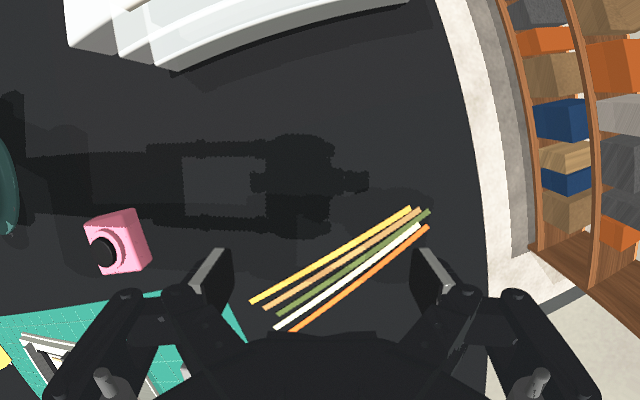

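The top view shows the press feeding left (+y): the bar is near (383,205) and the head's mouth near x≈308. The jog box is at (205,202), the dial box at (217,160), the cup at (283,105) and the glue bottle at (362,108). The pink and yellow boxes are decoys. I'll zoom in and project points.

```bash
cat > h.py <<'E'
import numpy as np, cv2
from workcell import readout, read_camera, camera_params, bot
from scipy.spatial.transform import Rotation as R
def K(p): 
    f=200/np.tan(np.radians(p['fovy'])/2); return f,p['cx'],p['cy']
def ray(n,uv):
    p=camera_params(n);f,cx,cy=K(p);Rm=R.from_rotvec(p['rvec']).as_matrix()
    c=-Rm.T@p['tvec'];d=Rm.T@np.array([(uv[0]-cx)/f,(uv[1]-cy)/f,1]);return c,d
def wray(uv,s):
    p=camera_params('wrist');f,cx,cy=K(p);H=p['hand_eye']
    v=np.array([uv[0]-cx,uv[1]-cy]);r=np.hypot(*v);t=r/f
    d=np.array([*(np.sin(t)*v/max(r,1e-9)),np.cos(t)])
    Rt=R.from_rotvec(s['tcp_rot']).as_matrix()
    return s['tool_pos']+Rt@H[:3,3],Rt@H[:3,:3]@d
def onz(cd,z):
    c,d=cd;return c+d*(z-c[2])/d[2]
def proj(n,P):
    p=camera_params(n);f,cx,cy=K(p);q=R.from_rotvec(p['rvec']).as_matrix()@np.array(P)+p['tvec'];return np.array([f*q[0]/q[2]+cx,f*q[1]/q[2]+cy])
def wproj(P,s):
    p=camera_params('wrist');f,cx,cy=K(p);H=p['hand_eye'];Rt=R.from_rotvec(s['tcp_rot']).as_matrix()
    q=H[:3,:3].T@(Rt.T@(np.array(P)-s['tool_pos'])-H[:3,3]);r=np.hypot(q[0],q[1]);t=np.arctan2(r,q[2])
    return np.array([cx,cy])+f*t*q[:2]/r
def tri(c1,c2):
    A=np.zeros((3,3));b=np.zeros(3)
    for c,d in (c1,c2):
        d=d/np.linalg.norm(d);M=np.eye(3)-np.outer(d,d);A+=M;b+=M@c
    return np.linalg.solve(A,b)
E
python3 - <<'E'
from h import *
for n,(x,y,w,h) in {"top":(180,140,240,120),"scene":(205,120,280,170)}.items():
    im=cv2.imread(f"pics/{n}0.png")[y:y+h,x:x+w]
    k=800//w if n=="top" else 2.85
    cv2.imwrite(f"pics/{n}0z.png",cv2.resize(im,None,fx=k,fy=k,interpolation=cv2.INTER_CUBIC));print(k)
print(ray('top',(0,0))[0],ray('scene',(0,0))[0])
for nm,uv,z in [("jog",(205,202),.062),("bar",(383,205),.056),("glue",(362,108),0),("mug",(283,105),.05)]: print(nm,onz(ray('top',uv),z))
E
```

```text
3
2.85
[0.26862983 0.06975464 1.32623445] [ 1.07490845 -0.3716451   1.02119945]
jog [0.46775573 0.35492665 0.062     ]
bar [ 0.44672055 -0.14342312  0.056     ]
glue [ 0.75473421 -0.10499034  0.        ]
mug [0.75135074 0.13305335 0.05      ]
```

View pics/top0z.png

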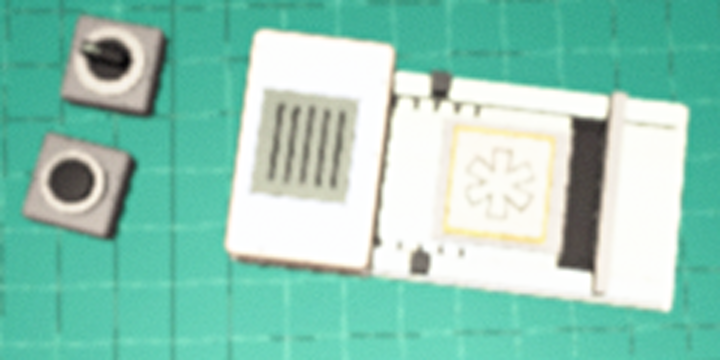

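View pics/scene0z.png

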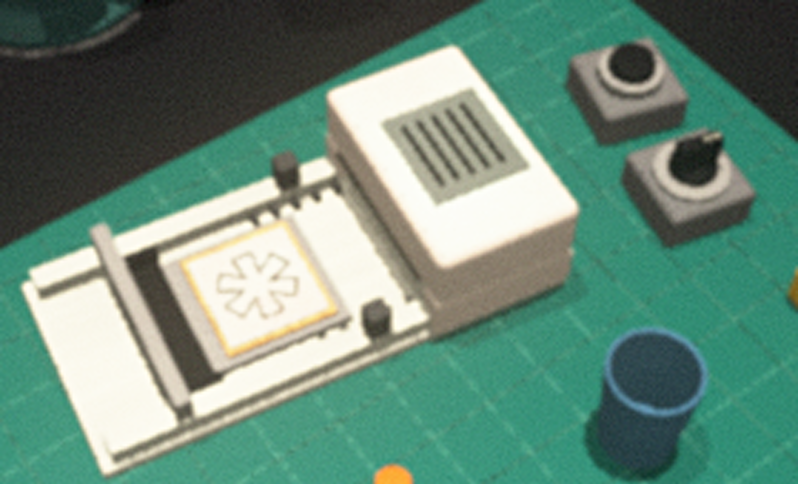

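```bash
python3 - <<'E'
from h import *
def T(u,v): return ((u+.5)/3-.5+180,(v+.5)/3-.5+140)
def S(u,v): return ((u+.5)/2.85-.5+205,(v+.5)/2.85-.5+120)
pts={"postF":((441,80),(376,310),.06),"postN":((421,256),(286,158),.06),
"barFarRear":((627,94),(177,409),.056),"barNearRear":((606,294),(95,228),.056),"barFarFront":((613,93),(190,402),.056),"barNearFront":((594,292),(106,224),.056),
"jog":((72,180),(633,60),.062),"bedcornF":((689,103),(105,472),.012),"bedcornN":((671,310),(25,287),.012)}
for k,(t,s,z) in pts.items():
    print(k,onz(ray('top',T(*t)),z).round(4),onz(ray('scene',S(*s)),z).round(4),tri(ray('top',T(*t)),ray('scene',S(*s))).round(4))
E
```

```text
postF [0.5614 0.0116 0.06  ] [0.5595 0.0124 0.06  ] [0.5608 0.0116 0.0623]
postN [0.3948 0.0357 0.06  ] [0.3864 0.0403 0.06  ] [0.3937 0.0359 0.0703]
barFarRear [ 0.5441 -0.1649  0.056 ] [ 0.5441 -0.1633  0.056 ] [ 0.5442 -0.1641  0.0569]
barNearRear [ 0.3552 -0.1347  0.056 ] [ 0.3555 -0.1312  0.056 ] [ 0.3558 -0.133   0.0576]
barFarFront [ 0.5454 -0.1517  0.056 ] [ 0.5446 -0.152   0.056 ] [ 0.5451 -0.1518  0.0567]
barNearFront [ 0.3574 -0.1237  0.056 ] [ 0.3571 -0.1216  0.056 ] [ 0.3576 -0.1227  0.0574]
jog [0.4745 0.3587 0.062 ] [0.4722 0.3631 0.062 ] [0.4744 0.3587 0.0662]
bedcornF [ 0.543  -0.2336  0.012 ] [ 0.536 -0.228  0.012] [ 0.5412 -0.2303  0.0225]
bedcornN [ 0.3412 -0.2033  0.012 ] [ 0.344  -0.1994  0.012 ] [ 0.3422 -0.2013  0.0113]
```

The top and scene measurements agree. The bar length comes out at 191 mm (190 given), and bed end to posts at 243 mm (244 given). The feed direction is about (0.149, 0.989), the push point about (0.450, -0.149), and home about (0.474, 0.000). Next I'll write a helper that gives move numbers.

```bash
cat >> h.py <<'E'
F=np.array([0.151,0.9885]);F/=np.linalg.norm(F)
def goal(P,f=F):
    """shares to go from measured pose to TCP P, tool down, tool y along f"""
    s=readout.read_state();Rt=R.from_rotvec(s['tcp_rot'])
    z=np.array([0,0,-1.]);y=np.array([f[0],f[1],0]);x=np.cross(y,z)
    G=R.from_matrix(np.c_[x,y,z]);D=(Rt.inv()*G).as_rotvec()
    sh=Rt.inv().apply(np.array(P)-s['tool_pos'])
    print("t",round(s['time'],2),"tcp",s['tool_pos'].round(4),"F",s['wrist_force'].round(2),"w",round(s['width'],2),"shift",sh.round(4),"turn/pi",(D/np.pi).round(4))
E
python3 -c "
from h import *
goal((.42,.38,.231));goal((.43,.05,.231))"
```

```text
t 0.15 tcp [0.1888 0.6475 0.2302] F [ 0.51  0.04 -0.24] w 1.0 shift [-0.2968 -0.192  -0.0005] turn/pi [-0.0006 -0.0001 -0.0421]
t 0.15 tcp [0.1888 0.6475 0.2302] F [ 0.51  0.04 -0.24] w 1.0 shift [-3.988e-01 -5.060e-01  1.000e-04] turn/pi [-0.0006 -0.0001 -0.0421]
```

Request:
apply_moves:
  plan:
    - [[-0.02,-0.013,0,0,0,-0.006,1],[-0.05,-0.033,0,0,0,-0.013,1],[-0.085,-0.055,0,0,0,-0.02,1],[-0.12,-0.078,0,0,0,-0.028,1],[-0.155,-0.1,0,0,0,-0.035,1],[-0.19,-0.123,0,0,0,-0.042,1],[-0.225,-0.146,0,0,0,-0.042,1],[-0.26,-0.168,0,0,0,-0.042,1]]
  force: 60

```text
time: 0.82
tool_pos: [0.3921, 0.4121, 0.231]
tcp_rot: [-0.238, -3.132, 0.0]
wrist_force: [0.4, 0.7, 0.1]
width: -0.0
```

```bash
python3 -c "
from h import *
goal((.42,.38,.231));goal((.44,.1,.231))"
```

```text
t 0.82 tcp [0.3921 0.4121 0.231 ] F [0.36 0.67 0.09] w -0.0 shift [-0.0324 -0.0275  0.    ] turn/pi [-0.0001 -0.0001  0.0001]
t 0.82 tcp [0.3921 0.4121 0.231 ] F [0.36 0.67 0.09] w -0.0 shift [-9.440e-02 -3.013e-01  1.000e-04] turn/pi [-0.0001 -0.0001  0.0001]
```

Request:
apply_moves:
  plan:
    - [[-0.015,-0.037,0,0,0,0,1],[-0.028,-0.075,0,0,0,0,1],[-0.04,-0.113,0,0,0,0,1],[-0.052,-0.15,0,0,0,0,1],[-0.063,-0.188,0,0,0,0,1],[-0.073,-0.226,0,0,0,0,1],[-0.084,-0.264,0,0,0,0,1],[-0.094,-0.301,0,0,0,0,1]]

```text
time: 1.48
tool_pos: [0.4385, 0.1003, 0.2312]
tcp_rot: [0.238, 3.132, -0.0]
wrist_force: [1.3, -0.3, -0.6]
width: 0.003
```

```bash
python3 -c "
from h import *
goal((.441,-.21,.231))
s=readout.read_state();im=read_camera('wrist');cv2.imwrite('pics/w1.png',im[:,:,::-1])
import pickle;pickle.dump(s,open('w1.pkl','wb'))"
```

```text
t 1.48 tcp [0.4385 0.1003 0.2312] F [ 1.32 -0.3  -0.55] w 0.0 shift [-4.930e-02 -3.064e-01  2.000e-04] turn/pi [-0.      0.0001  0.    ]
```

View pics/w1.png

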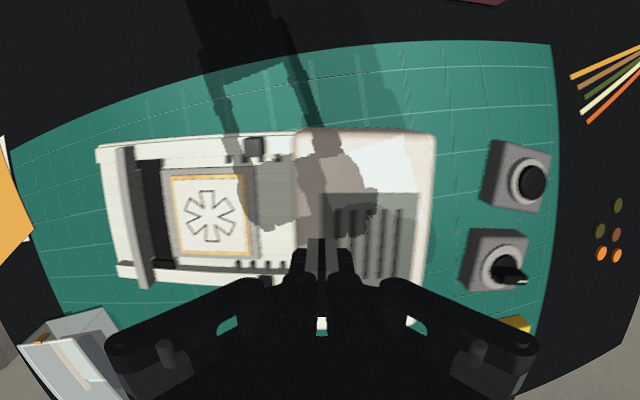

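The wrist view shows the bar at x≈117–150, the near post top near (254,146), and the jog cap near (530,182). I'll zoom in for exact corners.

```bash
python3 -c "
from h import *
im=cv2.imread('pics/w1.png')
cv2.imwrite('pics/w1z.png',cv2.resize(im[120:300,85:305],None,fx=3.3,fy=3.3,interpolation=cv2.INTER_CUBIC))
cv2.imwrite('pics/w1j.png',cv2.resize(im[120:310,440:580],None,fx=3,fy=3,interpolation=cv2.INTER_CUBIC))"
```

```text
(no output)
```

View pics/w1z.png

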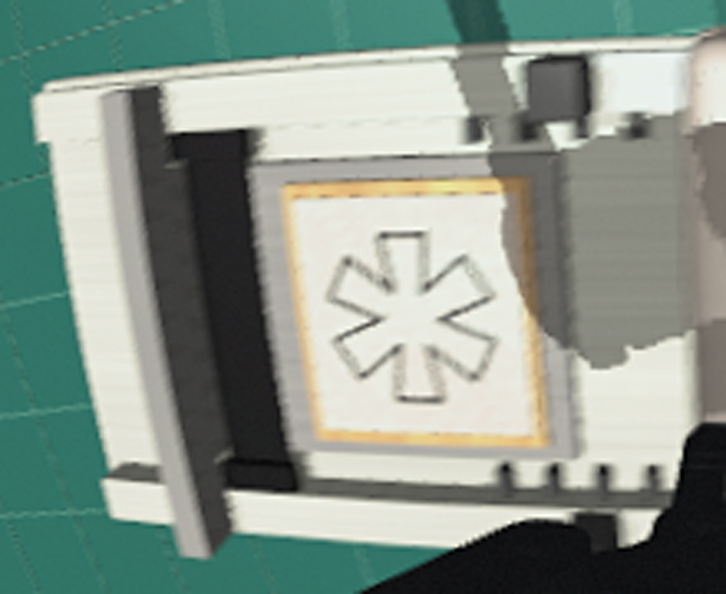

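View pics/w1j.png

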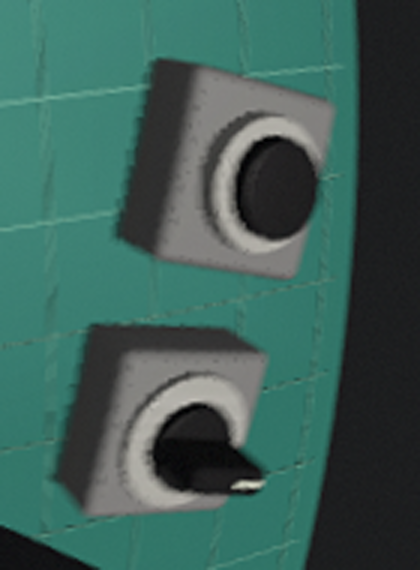

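```bash
python3 -c "
from h import *
import pickle;s=pickle.load(open('w1.pkl','rb'))
def Z(u,v): return ((u+.5)/3.3-.5+85,(v+.5)/3.3-.5+120)
def J(u,v): return ((u+.5)/3-.5+440,(v+.5)/3-.5+120)
for n,p,z in [('barNrear',(103,94),.056),('barFrear',(181,557),.056),('barNfront',(130,88),.056),('barFfront',(212,556),.056),('bedN',(35,95),.012),('postN top frontcorner? ',(528,118),.06),('postN top c',(560,88),.06),('postN NE',(590,57),.06)]:
  print(n,onz(wray(Z(*p),s),z).round(4))
print('jog',onz(wray(J(280,188),s),.062).round(4))
"
```

```text
barNrear [ 0.3567 -0.1379  0.056 ]
barFrear [ 0.5449 -0.1695  0.056 ]
barNfront [ 0.3574 -0.1245  0.056 ]
barFfront [ 0.545  -0.1526  0.056 ]
bedN [ 0.346  -0.2117  0.012 ]
postN top frontcorner?  [0.3976 0.0253 0.06  ]
postN top c [0.3901 0.0373 0.06  ]
postN NE [0.3822 0.0485 0.06  ]
jog [0.4732 0.3559 0.062 ]
```

```bash
python3 -c "
from h import *
goal((.4435,-.1955,.231));goal((.4435,-.1955,.037))"
```

```text
t 1.53 tcp [0.4391 0.0941 0.2311] F [ 0.49 -4.1  -0.52] w 0.0 shift [-0.0491 -0.2855  0.0019] turn/pi [-0.0019  0.0004 -0.0011]
t 1.53 tcp [0.4391 0.0941 0.2311] F [ 0.49 -4.1  -0.52] w 0.0 shift [-0.0488 -0.2843  0.1959] turn/pi [-0.0019  0.0004 -0.0011]
```

Request:
apply_moves:
  plan:
    - [[-0.008,-0.04,0,0,0,0,1],[-0.015,-0.08,0,0,0,0,1],[-0.022,-0.12,0,0,0,0,1],[-0.03,-0.16,0,0,0,0,1],[-0.037,-0.2,0,0,0,0,1],[-0.044,-0.24,0,0,0,0,1],[-0.049,-0.27,0,0,0,0,1],[-0.049,-0.285,0,0,0,0,1]]

```text
time: 2.2
tool_pos: [0.4441, -0.1903, 0.2312]
tcp_rot: [0.243, 3.132, -0.002]
wrist_force: [-0.4, -1.2, 0.1]
width: 0.001
```

```bash
python3 -c "
from h import *
s=readout.read_state();im=read_camera('wrist');cv2.imwrite('pics/w2.png',im[:,:,::-1])
goal((.4435,-.1955,.037))
import pickle;pickle.dump(s,open('w2.pkl','wb'))"
```

```text
t 2.25 tcp [ 0.4437 -0.1913  0.2311] F [ 0.21 -0.9   0.63] w 0.0 shift [-0.0005 -0.0037  0.1941] turn/pi [-0.0008 -0.0001 -0.0012]
```

View pics/w2.png

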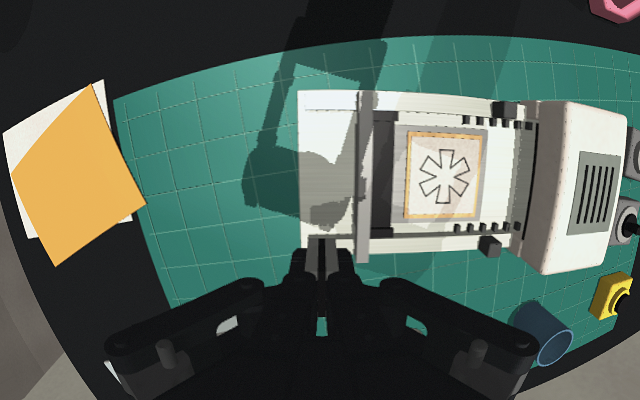

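```bash
python3 -c "
from h import *
im=cv2.imread('pics/w2.png')
cv2.imwrite('pics/w2z.png',cv2.resize(im[75:275,290:530],None,fx=3,fy=3,interpolation=cv2.INTER_CUBIC))"
```

```text
(no output)
```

View pics/w2z.png

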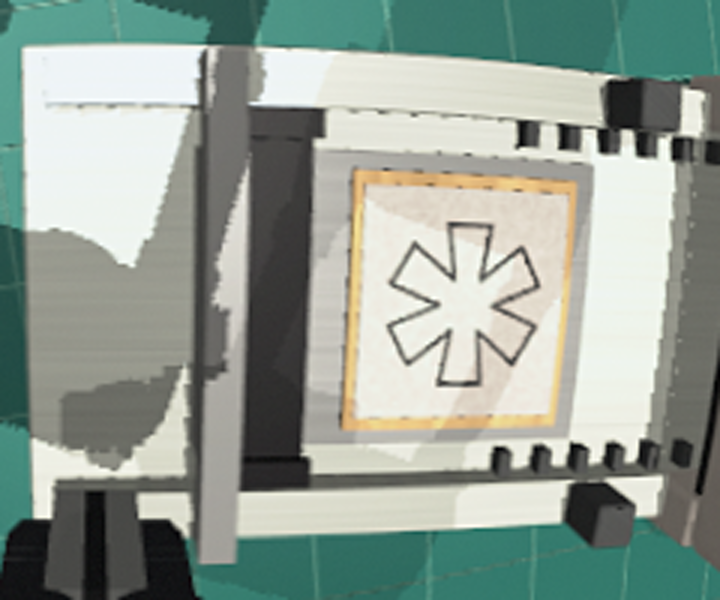

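```bash
python3 -c "
from h import *
import pickle;s=pickle.load(open('w2.pkl','rb'))
def Z(u,v): return ((u+.5)/3-.5+290,(v+.5)/3-.5+75)
d={}
for n,p,z in [('barNrear',(207,45),.056),('barFrear',(197,563),.056),('barNfront',(249,47),.056),('barFfront',(237,563),.056),('bedN',(22,47),.012),('postN c',(660,106),.06),('postF c',(613,525),.06)]:
  d[n]=onz(wray(Z(*p),s),z);print(n,d[n].round(4))
r=(d['barNrear']+d['barFrear'])/2; q=(d['postN c']+d['postF c'])/2
print(r,q,np.linalg.norm(d['postN c']-d['postF c']),(q-r)/np.linalg.norm(q-r))
for k in('rear','front'):
  b=d['barF'+k]-d['barN'+k];print(np.linalg.norm(b),-b[1]/b[0])
"
```

```text
barNrear [ 0.3551 -0.1391  0.056 ]
barFrear [ 0.5432 -0.1672  0.056 ]
barNfront [ 0.3575 -0.1249  0.056 ]
barFfront [ 0.5459 -0.1519  0.056 ]
bedN [ 0.3422 -0.2037  0.012 ]
postN c [0.3907 0.0335 0.06  ]
postF c [0.5593 0.0089 0.06  ]
[ 0.44916001 -0.1531305   0.056     ] [0.47498013 0.0212261  0.06      ] 0.17035299460344677 [0.14645276 0.98895745 0.02268816]
0.19016385843058423 0.14951433072171716
0.19025321601404394 0.14339016696565887
```

The third view agrees with the other two: push at (0.4495,-0.152), feed (0.148,0.989). The bar measures 190.2 mm and the posts are 170 mm apart. I'll descend behind the bar, with a finger-to-bar gap of about 25 mm.

Request:
apply_moves:
  plan:
    - [[0,-0.001,0.035,0,0,0,1],[0,-0.001,0.07,0,0,0,1],[0,-0.001,0.105,0,0,0,1],[0,-0.001,0.14,0,0,0,1],[0,-0.001,0.165,0,0,0,1],[0,-0.001,0.185,0,0,0,1],[0,-0.001,0.193,0,0,0,1],[0,-0.001,0.193,0,0,0,1]]

```text
time: 2.92
tool_pos: [0.442, -0.1863, 0.0359]
tcp_rot: [-0.237, -3.128, -0.003]
wrist_force: [-0.8, 0.9, 0.1]
width: 0.003
```

```bash
sed -i 's/F=np.array(\[0.151,0.9885\])/F=np.array([0.148,0.989])/' h.py; python3 -c "
from h import *
s=readout.read_state();im=read_camera('wrist');cv2.imwrite('pics/w3.png',im[:,:,::-1])
print(s['tcp_rot'])
for k in (-.018,0,.151-.0145):
  goal((.4495+.148*k,-.152+.989*k,.037))
"
```

```text
[-0.23722969 -3.12759411 -0.00335468]
t 2.97 tcp [ 0.4435 -0.1871  0.0377] F [0.11 0.87 0.51] w -0.0 shift [-0.0007  0.0176  0.0007] turn/pi [ 0.0002 -0.0007 -0.0009]
t 2.97 tcp [ 0.4435 -0.1871  0.0377] F [0.11 0.87 0.51] w -0.0 shift [-0.0007  0.0356  0.0007] turn/pi [ 0.0002 -0.0007 -0.0009]
t 2.97 tcp [ 0.4435 -0.1871  0.0377] F [0.11 0.87 0.51] w -0.0 shift [-0.0003  0.1721  0.0008] turn/pi [ 0.0002 -0.0007 -0.0009]
```

View pics/w3.png

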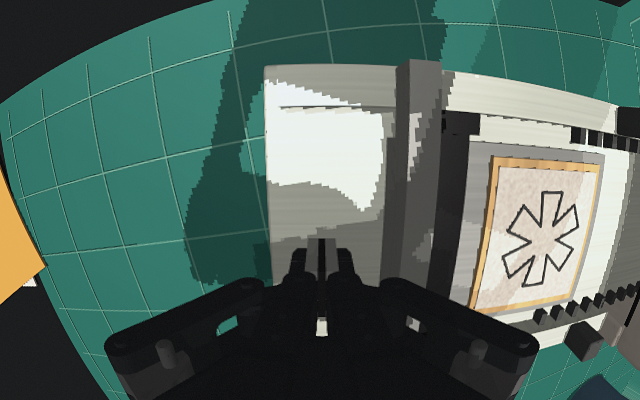

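The finger is behind the bar at about (322,240), with the bar clear of it at x≈395–440. I'll push gently.

Request:
apply_moves:
  plan:
    - [[-0.001,0.006,0.001,0,0,-0.001,1],[-0.001,0.012,0.001,0,0,-0.001,1],[-0.001,0.017,0.001,0,0,-0.001,1],[-0.001,0.022,0.001,0,0,-0.001,1],[-0.001,0.028,0.001,0,0,-0.001,1],[-0.001,0.034,0.001,0,0,-0.001,1],[-0.001,0.041,0.001,0,0,-0.001,1],[-0.001,0.048,0.001,0,0,-0.001,1]]

```text
time: 3.63
tool_pos: [0.4533, -0.1417, 0.0385]
tcp_rot: [0.231, 3.131, -0.005]
wrist_force: [-1.3, -6.4, 2.1]
width: -0.002
```

```bash
python3 -c "
from h import *
s=readout.read_state();im=read_camera('wrist');cv2.imwrite('pics/w4.png',im[:,:,::-1])
for k in (.03,.151-.0145):
  goal((.4495+.148*k,-.152+.989*k,.037))
"
```

```text
t 3.68 tcp [ 0.4533 -0.1405  0.0384] F [ 0.25 -3.25  1.52] w 0.0 shift [0.0021 0.018  0.0013] turn/pi [-0.0005  0.0007  0.0002]
t 3.68 tcp [ 0.4533 -0.1405  0.0384] F [ 0.25 -3.25  1.52] w 0.0 shift [0.002  0.1245 0.0012] turn/pi [-0.0005  0.0007  0.0002]
```

View pics/w4.png

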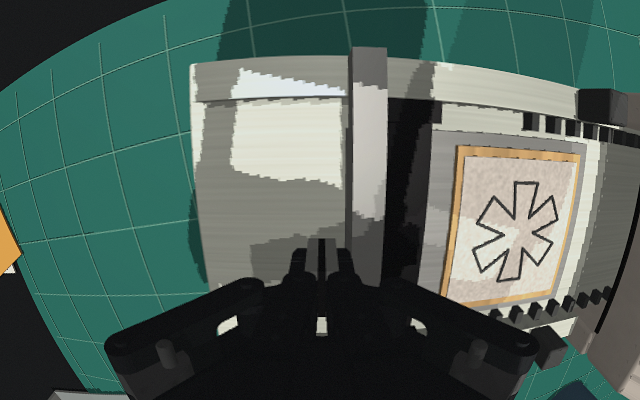

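Contact is made: the push force is about 6 N and the bar sits against the finger. The lateral offset is 2 mm, which I'll correct as I go on.

Request:
apply_moves:
  plan:
    - [[0.001,0.008,0.001,0,0,0,1],[0.001,0.016,0.001,0,0,0,1],[0.002,0.024,0.001,0,0,0,1],[0.002,0.032,0.001,0,0,0,1],[0.002,0.04,0.001,0,0,0,1],[0.002,0.048,0.001,0,0,0,1],[0.002,0.056,0.001,0,0,0,1],[0.002,0.064,0.001,0,0,0,1]]

```text
time: 4.35
tool_pos: [0.4615, -0.078, 0.0375]
tcp_rot: [0.232, 3.129, -0.004]
wrist_force: [1.8, -6.8, 1.7]
width: -0.002
```

```bash
python3 -c "
from h import *
s=readout.read_state();im=read_camera('wrist');cv2.imwrite('pics/w5.png',im[:,:,::-1])
for k in (.06,.151-.0145):
  goal((.4495+.148*k,-.152+.989*k,.037))
"
```

```text
t 4.4 tcp [ 0.4613 -0.0766  0.0373] F [ 0.12 -2.21  0.42] w -0.0 shift [ 0.0005 -0.0163  0.0003] turn/pi [-0.0003  0.001   0.0001]
t 4.4 tcp [ 0.4613 -0.0766  0.0373] F [ 0.12 -2.21  0.42] w -0.0 shift [0.0005 0.0602 0.0003] turn/pi [-0.0003  0.001   0.0001]
```

View pics/w5.png

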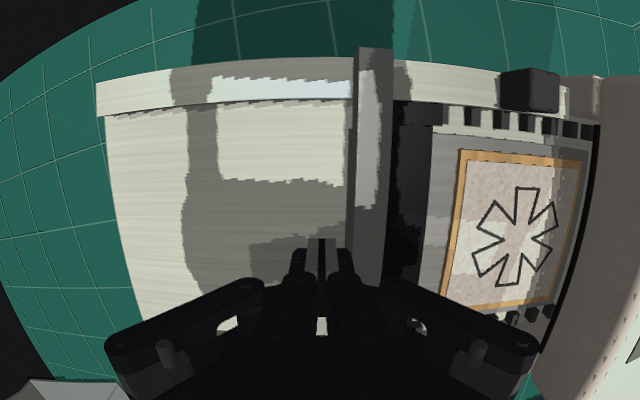

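Request:
apply_moves:
  plan:
    - [[0.0,0.007,0,0,0,0,1],[0.0,0.014,0,0,0,0,1],[0.0,0.021,0,0,0,0,1],[0.0,0.028,0,0,0,0,1],[0.0,0.034,0,0,0,0,1],[0.0,0.04,0,0,0,0,1],[0.0,0.046,0,0,0,0,1],[0.0,0.051,0,0,0,0,1]]

```text
time: 5.07
tool_pos: [0.4684, -0.0273, 0.0372]
tcp_rot: [0.232, 3.131, -0.003]
wrist_force: [0.4, -7.5, 1.8]
width: -0.005
```

```bash
python3 -c "
from h import *
s=readout.read_state();im=read_camera('wrist');cv2.imwrite('pics/w6.png',im[:,:,::-1])
for k in (.151-.0145,):
  goal((.4495+.148*k,-.152+.989*k,.037))
"
```

```text
t 5.12 tcp [ 0.4683 -0.0265  0.0371] F [ 0.72 -4.18  0.93] w -0.0 shift [0.     0.0096 0.0001] turn/pi [-0.0002  0.0007  0.0002]
```

View pics/w6.png

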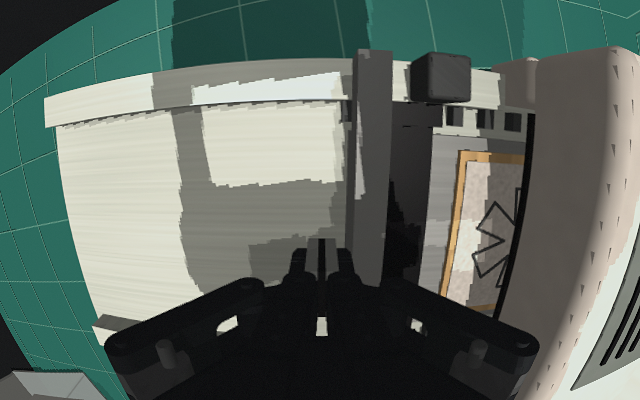

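Request:
apply_moves:
  plan:
    - [[0.0,0.002,0,0,0,0,1],[0.0,0.004,0,0,0,0,1],[0.0,0.006,0,0,0,0,1],[0.0,0.008,0,0,0,0,1],[0.0,0.009,0,0,0,0,1],[0.0,0.01,0,0,0,0,1],[0.0,0.011,0,0,0,0,1],[0.0,0.012,0,0,0,0,1]]

```text
time: 5.78
tool_pos: [0.4696, -0.0156, 0.0368]
tcp_rot: [0.232, 3.132, -0.002]
wrist_force: [-1.1, -6.0, 2.6]
width: 0.002
```

```bash
python3 -c "
from h import *
s=readout.read_state();im=read_camera('wrist');cv2.imwrite('pics/w7.png',im[:,:,::-1])
for k in (.151-.0145,):
  goal((.4495+.148*k,-.152+.989*k,.037))
"
```

```text
t 5.83 tcp [ 0.4696 -0.0154  0.0368] F [ 0.14 -5.16  1.41] w -0.0 shift [-0.0003 -0.0015 -0.0002] turn/pi [-0.0004  0.0004  0.0001]
```

View pics/w7.png

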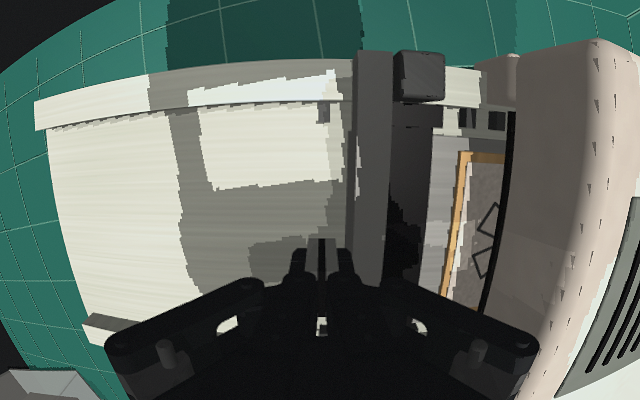

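Request:
apply_moves:
  plan:
    - [[0.0,0.001,0,0,0,0,1],[0.0,0.0015,0,0,0,0,1],[0.0,0.002,0,0,0,0,1],[0.0,0.0025,0,0,0,0,1],[0.0,0.003,0,0,0,0,1],[0.0,0.0035,0,0,0,0,1],[0.0,0.004,0,0,0,0,1],[0.0,0.004,0,0,0,0,1]]

```text
time: 6.5
tool_pos: [0.4701, -0.0127, 0.0368]
tcp_rot: [0.231, 3.132, -0.005]
wrist_force: [-0.4, -10.5, 3.7]
width: -0.003
```

```bash
python3 -c "
from h import *
s=readout.read_state();im=read_camera('wrist');cv2.imwrite('pics/w8.png',im[:,:,::-1])
for k in (.151-.0145,):
  goal((.4495+.148*k,-.152+.989*k,.037))
"
```

```text
t 6.55 tcp [ 0.4701 -0.0126  0.0368] F [ -0.31 -10.8    3.63] w -0.0 shift [-0.0003 -0.0044 -0.0002] turn/pi [-0.001   0.0004  0.0004]
```

View pics/w8.png

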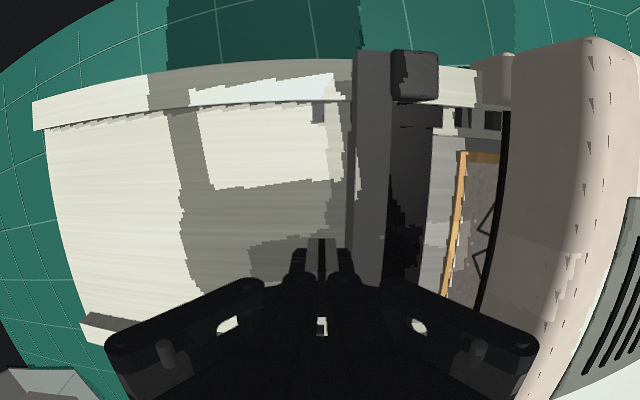

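The force has risen to 10.8 N, above the 7 N drag, so it is probably on the posts. I'll press 2 mm further to confirm it stalls.

Request:
apply_moves:
  plan:
    - [[0.0,0.001,0,0,0,0,1],[0.0,0.0015,0,0,0,0,1],[0.0,0.002,0,0,0,0,1],[0.0,0.0025,0,0,0,0,1],[0.0,0.003,0,0,0,0,1],[0.0,0.003,0,0,0,0,1],[0.0,0.003,0,0,0,0,1],[0.0,0.003,0,0,0,0,1]]

```text
time: 7.22
tool_pos: [0.4702, -0.0123, 0.0369]
tcp_rot: [0.228, 3.133, -0.012]
wrist_force: [-1.6, -21.5, 3.7]
width: -0.002
```

```bash
python3 -c "
from h import *
s=readout.read_state();print(s['tool_pos'],s['wrist_force'])
for n in('top','scene'):
  im=read_camera(n);cv2.imwrite(f'pics/{n}9.png',im[:,:,::-1])
im=cv2.imread('pics/scene9.png')[120:290,205:485];cv2.imwrite('pics/scene9z.png',cv2.resize(im,None,fx=2.85,fy=2.85,interpolation=cv2.INTER_CUBIC))
im=cv2.imread('pics/top9.png')[140:260,180:420];cv2.imwrite('pics/top9z.png',cv2.resize(im,None,fx=3,fy=3,interpolation=cv2.INTER_CUBIC))
"
```

```text
[ 0.47021455 -0.0122945   0.03692217] [ -1.59068675 -21.46410928   3.67311351]
```

View pics/scene9z.png

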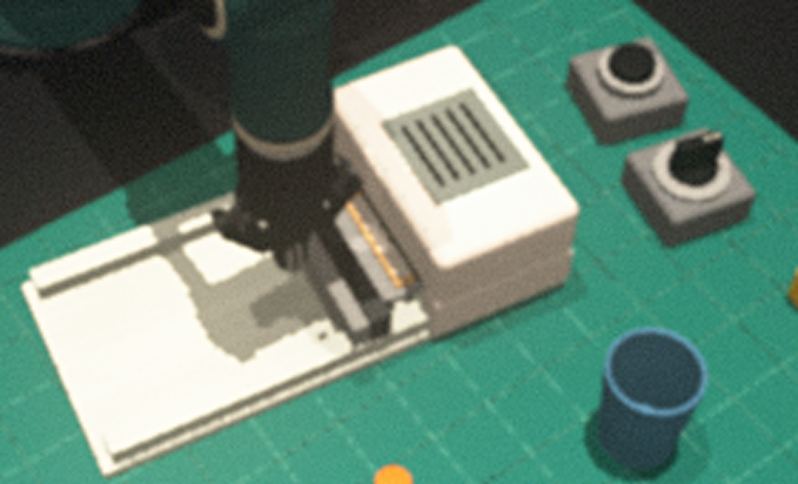

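View pics/top9z.png

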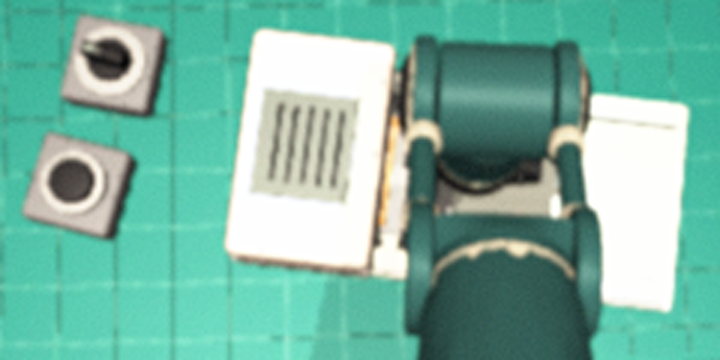

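It moved 0.4 mm while the force rose to 21 N, so it is hard against the stops. The scene view also shows the bar at the far post. I'll back off, rise and check squareness.

Request:
apply_moves:
  plan:
    - [[0.0,-0.005,0,0,0,0,1],[0.0,-0.015,0,0,0,0,1],[0.0,-0.028,0,0,0,0,1],[0.0,-0.04,-0.01,0,0,0,1],[0.0,-0.045,-0.04,0,0,0,1],[0.0,-0.05,-0.08,0,0,0,1],[0.0,-0.055,-0.12,0,0,0,1],[0.0,-0.055,-0.15,0,0,0,1]]

```text
time: 7.98
tool_pos: [0.4622, -0.0627, 0.1891]
tcp_rot: [0.234, 3.131, 0.001]
wrist_force: [0.7, -0.3, 0.6]
width: 0.003
```

Request:
apply_moves:
  plan:
    - [[0.0,-0.02,-0.02,0,0,0,1],[0.0,-0.03,-0.04,0,0,0,1],[0.0,-0.04,-0.05,0,0,0,1],[0.0,-0.04,-0.05,0,0,0,1],[0.0,-0.04,-0.05,0,0,0,1],[0.0,-0.04,-0.05,0,0,0,1],[0.0,-0.04,-0.05,0,0,0,1],[0.0,-0.04,-0.05,0,0,0,1]]

```text
time: 8.65
tool_pos: [0.4552, -0.101, 0.2345]
tcp_rot: [-0.232, -3.13, -0.001]
wrist_force: [-0.3, 0.3, -0.7]
width: 0.001
```

```bash
python3 -c "
from h import *
s=readout.read_state();im=read_camera('wrist');cv2.imwrite('pics/w10.png',im[:,:,::-1])
goal((.45,.0,.231))
import pickle;pickle.dump(s,open('w10.pkl','wb'))
im=cv2.imread('pics/w10.png')
cv2.imwrite('pics/w10z.png',cv2.resize(im[60:290,340:540],None,fx=2.6,fy=2.6,interpolation=cv2.INTER_CUBIC))"
```

```text
t 8.7 tcp [ 0.4554 -0.101   0.2348] F [-0.26  0.8   0.41] w 0.0 shift [0.0202 0.0991 0.0039] turn/pi [ 0.0002 -0.0009  0.0002]
```

View pics/w10z.png

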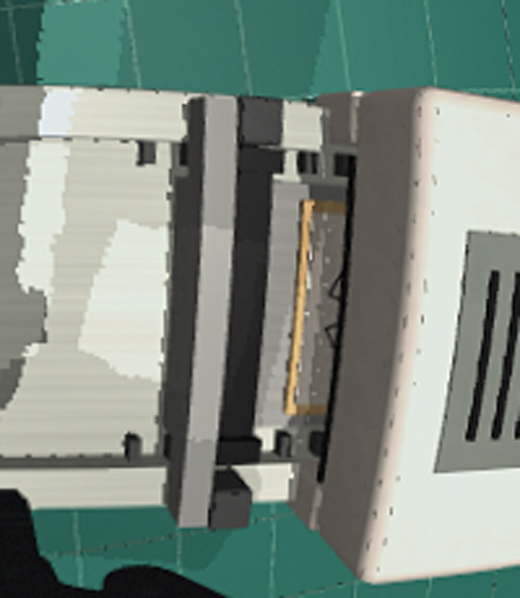

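```bash
python3 -c "
from h import *
import pickle;s=pickle.load(open('w10.pkl','rb'))
def Z(u,v): return ((u+.5)/2.6-.5+340,(v+.5)/2.6-.5+60)
d={n:onz(wray(Z(*p),s),.056) for n,p in dict(Nr=(205,97),Fr=(178,526),Nf=(239,97),Ff=(211,526)).items()}
for n in d: print(n,d[n].round(4))
for k in 'rf':
  b=d['F'+k]-d['N'+k];print(np.linalg.norm(b),-b[1]/b[0])
print((d['Fr']+d['Nr'])/2)
goal((.474,.357,.2))
"
```

```text
Nr [0.379  0.0134 0.056 ]
Fr [ 0.5658 -0.0138  0.056 ]
Nf [0.3801 0.0283 0.056 ]
Ff [0.5689 0.0021 0.056 ]
0.18879509687317378 0.14573768892992459
0.19059528900329106 0.1389461561383903
[ 4.72387001e-01 -2.08063801e-04  5.60000000e-02]
t 8.7 tcp [ 0.4554 -0.101   0.2348] F [-0.26  0.8   0.41] w 0.0 shift [0.049  0.4558 0.0351] turn/pi [ 0.0002 -0.0009  0.0002]
```

The tray is square to within 0.01 rad, and push is at (0.4724,-0.0002) against a predicted home of (0.473,-0.001). The bar touches both posts. Next is the jog button, which I'll approach high and re-measure from above.

Request:
apply_moves:
  plan:
    - [[0.003,0.02,0,0,0,0,1],[0.008,0.055,0,0,0,0,1],[0.012,0.092,0,0,0,0,1],[0.016,0.13,0,0,0,0,1],[0.02,0.168,0,0,0,0,1],[0.025,0.205,0,0,0,0,1],[0.03,0.243,0,0,0,0,1],[0.034,0.28,0,0,0,0,1]]

```text
time: 9.37
tool_pos: [0.4631, 0.1825, 0.2357]
tcp_rot: [-0.232, -3.132, 0.0]
wrist_force: [1.0, -0.2, 0.1]
width: 0.005
```

```bash
python3 -c "
from h import *
s=readout.read_state();im=read_camera('wrist');cv2.imwrite('pics/w11.png',im[:,:,::-1])
import pickle;pickle.dump(s,open('w11.pkl','wb'))
goal((.474,.357,.2))
"
```

```text
t 9.42 tcp [0.4634 0.1886 0.2359] F [ 0.73  4.33 -0.4 ] w 0.0 shift [0.0138 0.168  0.0368] turn/pi [ 0.0018 -0.0004  0.001 ]
```

View pics/w11.png

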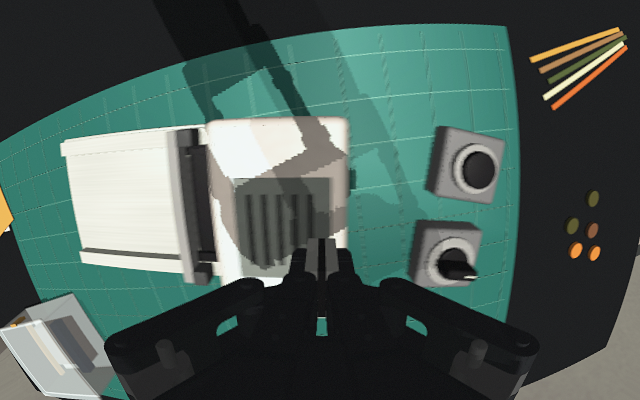

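```bash
python3 -c "
from h import *
import pickle;s=pickle.load(open('w11.pkl','rb'))
im=cv2.imread('pics/w11.png');g=cv2.cvtColor(im,cv2.COLOR_BGR2GRAY)
m=(g<60).astype(np.uint8);m[:140]=0;m[200:]=0;m[:,:455]=0;m[:,503:]=0
m=cv2.morphologyEx(m,cv2.MORPH_OPEN,np.ones((3,3)))
n,l,st,c=cv2.connectedComponentsWithStats(m)
print(st[1:],c[1:])
for i in range(1,n):
  if st[i,4]>300:
    cs,_=cv2.findContours((l==i).astype(np.uint8),0,1);e=cv2.fitEllipse(cs[0]);print(e,onz(wray(c[i],s),.062),onz(wray(e[0],s),.062))
    P=onz(wray(e[0],s),.062)
    for dx,dy in((.022,0),(-.022,0),(0,.022),(0,-.022)):print(wproj(P+[dx,dy,0],s))
"
```

```text
[[463 152  32  37 919]] [[478.05767138 169.68443961]]
((478.06280517578125, 169.6749267578125), (30.93122100830078, 35.93368148803711), 179.76602172851562) [0.47307946 0.35930519 0.062     ] [0.47306928 0.35931245 0.062     ]
[478.49037685 188.42296475]
[477.24389939 150.45719241]
[494.025289   167.55504829]
[461.20290308 171.93527125]
```

The jog cap fits an ellipse of the expected size (44 mm) at (0.473,0.359). The earlier estimate was (0.4735,0.357), so they agree. I'll move over it.

Request:
apply_moves:
  plan:
    - [[0.004,0.035,0.0,0,0,0,1],[0.008,0.075,0.0,0,0,0,1],[0.011,0.11,0.01,0,0,0,1],[0.014,0.145,0.03,0,0,0,1],[0.014,0.16,0.05,0,0,0,1],[0.014,0.168,0.08,0,0,0,1],[0.014,0.168,0.11,0,0,0,1],[0.014,0.168,0.13,0,0,0,1]]

```text
time: 10.08
tool_pos: [0.473, 0.3484, 0.1024]
tcp_rot: [-0.23, -3.13, 0.004]
wrist_force: [0.8, -0.0, 0.0]
width: -0.004
```

```bash
python3 -c "
from h import *
s=readout.read_state();im=read_camera('wrist');cv2.imwrite('pics/w12.png',im[:,:,::-1])
goal((.4735,.358,.062))
im=read_camera('top')[:,:,::-1];cv2.imwrite('pics/top12.png',cv2.resize(im[120:260,140:340],None,fx=3.5,fy=3.5,interpolation=cv2.INTER_CUBIC))
"
```

```text
t 10.13 tcp [0.4706 0.3463 0.0984] F [-0.84 -0.68 -2.54] w 0.0 shift [-0.0014  0.0122  0.0363] turn/pi [-0.0024 -0.0027  0.0004]
```

View pics/w12.png

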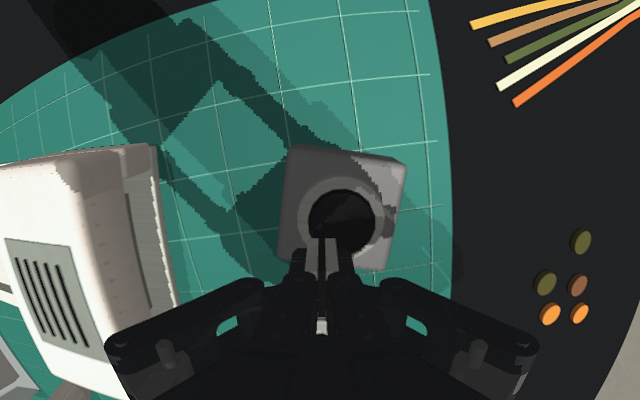

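Request:
apply_moves:
  plan:
    - [[-0.001,0.006,0.0,0,0,0,1],[-0.001,0.012,0.005,0,0,0,1],[-0.001,0.012,0.01,0,0,0,1],[-0.001,0.012,0.015,0,0,0,1],[-0.001,0.012,0.02,0,0,0,1],[-0.001,0.012,0.025,0,0,0,1],[-0.001,0.012,0.025,0,0,0,1],[-0.001,0.012,0.025,0,0,0,1]]

```text
time: 10.85
tool_pos: [0.4774, 0.3597, 0.0808]
tcp_rot: [-0.234, -3.132, 0.001]
wrist_force: [0.2, -0.5, -0.3]
width: -0.005
```

```bash
python3 -c "
from h import *
s=readout.read_state();im=read_camera('wrist');cv2.imwrite('pics/w13.png',im[:,:,::-1])
goal((.4735,.358,.055))
"
```

```text
t 10.9 tcp [0.4777 0.3599 0.0812] F [-0.64  0.42  0.87] w 0.01 shift [ 0.0038 -0.0025  0.0262] turn/pi [-0.0001 -0.0001 -0.0001]
```

View pics/w13.png

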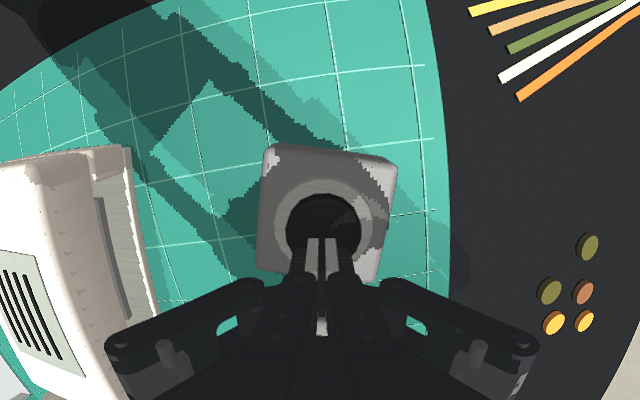

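Centred over the cap (cap at about (322,225), fingertips at (322,240)). I'll trim the offset and press.

Request:
apply_moves:
  plan:
    - [[0.004,-0.002,0.003,0,0,0,1],[0.004,-0.002,0.007,0,0,0,1],[0.004,-0.002,0.011,0,0,0,1],[0.004,-0.002,0.015,0,0,0,1],[0.004,-0.002,0.019,0,0,0,1],[0.004,-0.002,0.023,0,0,0,1],[0.004,-0.002,0.026,0,0,0,1],[0.004,-0.002,0.028,0,0,0,1]]

```text
time: 11.57
tool_pos: [0.4736, 0.3588, 0.0557]
tcp_rot: [-0.233, -3.132, 0.001]
wrist_force: [-9.8, -6.3, 29.8]
width: -0.0
```

```bash
python3 -c "
from h import *
goal((.4735,.358,.055))
"
```

```text
t 11.57 tcp [0.4736 0.3588 0.0557] F [-9.79 -6.32 29.84] w -0.0 shift [-0.     -0.0008  0.0007] turn/pi [-0.0002 -0.0002 -0.    ]
```

It's at the bottom (z 0.0557, 30 N). I'll ease off slightly and hold for well over 2 s.

Request:
apply_moves:
  plan:
    - [[0,0,-0.001,0,0,0,1],[0,0,-0.001,0,0,0,1],[0,0,-0.001,0,0,0,1],[0,0,-0.001,0,0,0,1],[0,0,-0.001,0,0,0,1],[0,0,-0.001,0,0,0,1],[0,0,-0.001,0,0,0,1],[0,0,-0.001,0,0,0,1]]

```text
time: 12.23
tool_pos: [0.4736, 0.3588, 0.056]
tcp_rot: [-0.233, -3.133, 0.0]
wrist_force: [-4.8, -2.8, 12.2]
width: -0.0
```

Request:
apply_moves:
  plan:
    - [[0,0,0,0,0,0,1],[0,0,0,0,0,0,1],[0,0,0,0,0,0,1],[0,0,0,0,0,0,1],[0,0,0,0,0,0,1],[0,0,0,0,0,0,1],[0,0,0,0,0,0,1],[0,0,0,0,0,0,1]]

```text
time: 12.9
tool_pos: [0.4735, 0.3588, 0.0559]
tcp_rot: [-0.233, -3.133, 0.0]
wrist_force: [-4.6, -3.4, 12.8]
width: 0.005
```

Request:
apply_moves:
  plan:
    - [[0,0,0,0,0,0,1],[0,0,0,0,0,0,1],[0,0,0,0,0,0,1],[0,0,0,0,0,0,1],[0,0,0,0,0,0,1],[0,0,0,0,0,0,1],[0,0,0,0,0,0,1],[0,0,0,0,0,0,1]]

```text
time: 13.57
tool_pos: [0.4736, 0.3588, 0.056]
tcp_rot: [-0.233, -3.133, 0.0]
wrist_force: [-4.0, -3.6, 12.2]
width: 0.001
```

Request:
apply_moves:
  plan:
    - [[0,0,0,0,0,0,1],[0,0,0,0,0,0,1],[0,0,0,0,0,0,1],[0,0,0,0,0,0,1],[0,0,0,0,0,0,1],[0,0,0,0,0,0,1],[0,0,0,0,0,0,1],[0,0,0,0,0,0,1]]

```text
time: 14.23
tool_pos: [0.4735, 0.3588, 0.0559]
tcp_rot: [-0.233, -3.133, 0.0]
wrist_force: [-5.6, -3.9, 12.4]
width: 0.002
```

Request:
apply_moves:
  plan:
    - [[0,0,0,0,0,0,1],[0,0,0,0,0,0,1],[0,0,0,0,0,0,1],[0,0,0,0,0,0,1],[0,0,0,0,0,0,1],[0,0,0,0,0,0,1],[0,0,0,0,0,0,1],[0,0,0,0,0,0,1]]

```text
time: 14.9
tool_pos: [0.4736, 0.3588, 0.056]
tcp_rot: [-0.233, -3.133, 0.0]
wrist_force: [-4.8, -3.3, 12.5]
width: 0.001
```

Held for 3.3 s at a steady 12 N, against the 6 N needed at the bottom. Now I'll rise straight up.

Request:
apply_moves:
  plan:
    - [[0,0,-0.005,0,0,0,1],[0,0,-0.015,0,0,0,1],[0,0,-0.035,0,0,0,1],[0,0,-0.065,0,0,0,1],[0,0,-0.1,0,0,0,1],[0,0,-0.13,0,0,0,1],[0,0,-0.15,0,0,0,1],[0,0,-0.15,0,0,0,1]]

```text
time: 15.57
tool_pos: [0.4766, 0.361, 0.211]
tcp_rot: [0.233, 3.124, 0.011]
wrist_force: [0.9, 0.1, 1.5]
width: -0.001
```

Request:
apply_moves:
  plan:
    - [[0,-0.03,-0.01,0,0,0,1],[0,-0.06,-0.03,0,0,0,1],[0,-0.09,-0.05,0,0,0,1],[0,-0.12,-0.05,0,0,0,1],[0,-0.15,-0.05,0,0,0,1],[0,-0.17,-0.05,0,0,0,1],[0,-0.18,-0.05,0,0,0,1],[0,-0.18,-0.05,0,0,0,1]]

```text
time: 16.23
tool_pos: [0.4463, 0.1792, 0.2537]
tcp_rot: [-0.237, -3.132, 0.001]
wrist_force: [0.2, 0.3, -0.3]
width: -0.0
```

```bash
python3 -c "
from h import *
s=readout.read_state();im=read_camera('wrist');cv2.imwrite('pics/w14.png',im[:,:,::-1])
goal((.4735,.358,.055))
im=read_camera('scene');cv2.imwrite('pics/scene14.png',im[:,:,::-1])
"
```

```text
t 16.28 tcp [0.4467 0.1804 0.2538] F [ 0.31  0.94 -0.24] w 0.0 shift [1.000e-04 1.795e-01 1.989e-01] turn/pi [ 0.0001 -0.0001 -0.0007]
```

View pics/w14.png

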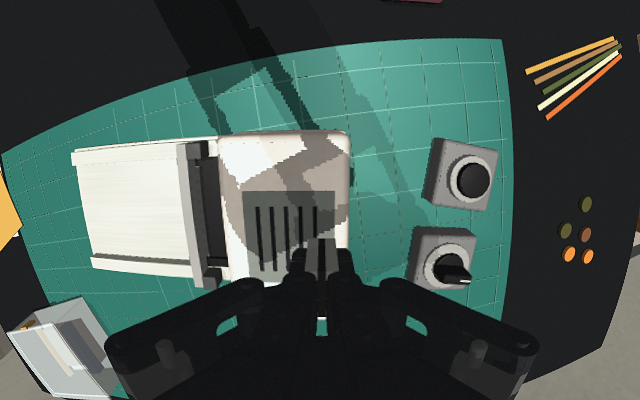

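View pics/scene14.png

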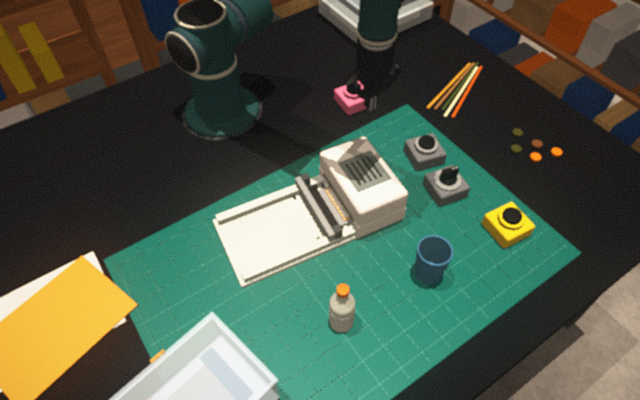

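The tray is still home against both posts. The jog cap looks as high as before, and the cup, glue and dial are where they were. The arm is clear, so I'm handing in.

```bash
python3 -c "
from h import *
print(bot.finish_job())"
```

```text
the job is handed in; nothing more can be done
None
```

I pushed the tray home, held the jog button down and released it, then handed the job in. No verdict was reported, so this rests on my own checks.

- **Tray:** I pushed the middle of the end bar along the track with shut fingers, at most 2 mm off line. It moved only 0.4 mm more as the force rose to 21 N, so it was hard against the stops. With the arm backed off, the wrist view put the push point at (0.472, 0.000), about 1 mm from where I had predicted home. The bar was flush with both posts and square within about 0.01 rad.
- **Jog button:** I pressed it to the bottom (TCP height 0.056 m, 30 N peak). I then held it for 3.3 s at a steady 12 N, above the 6 N it needs at the bottom, and let it up.
- **Last pictures:** The tray was still against the posts and the jog cap looked to be up. The dial, glue bottle and cup showed no visible change. The arm was clear, with about 1 N on the wrist. I judged these last points by eye.
- **Disagreements:** No check failed. The three camera views differed by 1–4 mm on most points. The near post was worst at about 8 mm, from the scene camera, so I relied on the closer wrist views there.

The job took about 16 s of the 51 s allowed.

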